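# Clear the brass offcut out of the fixture plate's slot

### The job

A brass offcut is stuck under the lips of one of the two T-slots in the fixture plate. Take the orange-handled scraper from the rack, set it down in that slot on the closed-end side of the offcut, and push the offcut along and out of the open end so that it drops into the grey catch tray. Let go of the scraper and leave it standing seated in the slot, and leave the steel T-nut in the other slot where it is.

Things in the scene. Friction and masses are not known exactly. Their poses are not given: they have to be found in the camera images.
- plate: Fixed aluminium plate, 140 mm (x) by 220 mm (y), top 64 mm above bench; origin under its centre, on the bench. Two T-slots along y, centred at x = -32 and +32 mm: mouth 28 mm wide, lips 8 mm thick, cavity 44 mm wide, floor at height 40 mm; walled at y = -100, open at y = +110 mm. Grey tray fixed at the open end: 150 mm wide, y = 110 to 220 mm, floor 4 mm high, 30 mm walls on three sides.
- scraper: Orange handle 22 mm square, 8 to 93 mm above origin. Origin: centre of flange underside; z up. Flange 44 (x) x 56 (y) x 8 mm; tongue below it 14 (x) x 40 (y, goes along slot) x 21 mm deep. 0.22 kg. Starts upright in a wooden rack pocket, origin 36 mm above bench; lift 25 mm to free. Seated in a slot: origin 64 mm above bench, stands alone. A blue-handled twin 80 mm away along x is not wanted.
- scrap: Brass offcut, yellow block 36 (x) x 30 (y) x 13 mm, about 0.1 kg, on the floor of either slot, too wide to lift out of the mouth; slides with a light push. Origin: centre of underside, 40 mm above bench at the start. Its y lies along the slot, + towards the open end; its middle starts 60 to 120 mm from that end. It drops when its rear edge leaves the end.
- t_nut: T-nut to leave alone: grey steel block 36 x 30 x 13 mm, its 10 mm stud rising through the mouth to 72 mm above the bench, loose in the slot without the offcut. Origin: centre of its underside.
Things that resemble listed ones, but are neither listed nor needed, are in the scene too. Leave any pink look-alike of the scraper alone. There is more than one size of the scrap; the job needs the larger.

How it is judged:
By the outcome, as a careful person would: the job done as asked, in the order asked, and still so for the second after the job is handed in, with the robot touching nothing.
It also fails if it takes over 48 s, if anything falls off the work surface, if the arm or the gripper's body presses on something with over 40 N, if the wrist force passes 120 N, or if a joint passes its speed limit or range.

### The arm

A 7-joint arm with a two-finger parallel gripper is mounted at the origin on the work surface. World frame = base frame: x ahead of the robot, y to its left, z up, the work surface at z = 0. Lengths are in m, angles in degrees, forces in N, time in s.
With the tool pointing down it reaches from about 0.425 to 0.925 m from the base axis. Payload 6.8 kg.
Tool frame: the origin (TCP) lies on the mounting face of the last link; the fingertips stand 182 mm ahead of it and the grasp point (between the pads) lies bot.grip_depth ahead of it (bot.grip_depth is the distance from the TCP to the grasp point, in m); z points along the fingers, y is the line along which they close (so a half turn about z gives the same grasp; the last joint's range is limited). The gripper opens to 88 mm and grips with 3 to 60 N. Pads are 20 mm wide; open, the fingers measure 115 mm over their backs; the gripper's body (75 mm by 178 mm) begins 61 mm behind the grasp point.
Start: joints at [69.666, 27.33, 1.283, 89.118, -0.659, 63.558, -4.761], TCP at [0.165, -0.655, 0.405] pointing down, gripper open.
Joint ranges: [-169.35, 169.35], [-19.33, 120.38], [-80.79, 83.38], [13.8, 139.57], [-78.32, 258.32], [9.67, 109.79], [-169.56, 169.56]. Speed limits (degrees/s): [136.94, 136.94, 180, 180, 180, 180, 180].

### API

Orientations are given as a 3x3 rotation matrix whose columns are the frame's x, y, z axes.
In Python, from cell import bot, eoat, snapshot, get_calibration gives the robot as it stands. Calls block until the motion is done:
- bot.move_to(position, orientation): joint-space move of the TCP to a pose.
- bot.line_to(position, v=0.15, rotation=None): straight line of the TCP; rotation=None keeps the orientation; v is the mean speed in m/s.
- bot.set_joints(angles): joint-space move.
- eoat.grip(opening, grip_force=None): finger opening in m; grip_force is the grip in N (None keeps the last); returns when the fingers have stopped.
- bot.wait(seconds).
- bot.ik(position, orientation): joint angles nearest the present ones, or None.
- snapshot(name): name is "scene" or "top" or "wrist"; returns (picture, depth): 480x640x3 uint8, red, green, blue; 480x640 float32, m along the optical axis (not along the pixel's ray), 0 where there is no reading.
- get_calibration(name): a dict with "mtx" (3x3 intrinsics, pixels), "pose" (4x4, takes a point from camera to world coordinates). Camera axes: x right, y up, looking along -z (the intrinsics and any distortion apply to the point x, -y, -z); pixel columns grow to the right and rows downward; lengths in m; the calibration is good to about 2 mm. The wrist camera is an equidistant fisheye: a pixel r from the principal point sees the ray r / f radians off the axis. A picture is of the moment at which its call begins: read the wrist's pose just before it. get_calibration takes no time and is no camera call; for the wrist camera it gives the pose at the moment of the call.
A pose or a line that the arm cannot do raises bot.Unreachable and nothing moves.
- bot.finish_job(): hands the job in; it is judged then, once.
Readings, each from a call of its own:
- bot.current_time(): time.
- bot.current_joint_pos(): joint angles.
- bot.current_joint_vel(): joint speeds.
- bot.current_tau(): joint torques, N m.
- bot.current_tool_pos(): TCP position.
- bot.current_ee_rot(): TCP orientation.
- bot.current_wrist_force(): force on the tool from outside, world axes, zero at the start.
- bot.current_ft_torque(): the same for the moment, N m.
- bot.current_width(): finger opening in m.
- bot.current_grip_force(): force on a finger pad.
Only numpy, scipy, OpenCV 4.12 (cv2) and the standard library are available. Lean on these libraries where they do the work, as an engineer would, in place of code of your own. Each camera call takes 0.05 s, during which the arm holds its last target. There are 200 camera calls.

## Working session

There is one attempt and no reset: what is moved stays moved. The work goes in short steps, each a Python script; the robot and the scene stay as the last script left them, time stands still between calls to the robot, and variables do not carry over. Pictures are saved under pics/ and viewed, at most 10 in all, crops included, and the job is handed in when it is done.

```bash
mkdir -p pics; ls; python3 - <<'E'
from cell import bot,eoat,snapshot,get_calibration
import cv2,numpy as np
for n in ("scene","top"):
    p,d=snapshot(n); cv2.imwrite(f"pics/{n}0.png",p[:,:,::-1]); np.savez(f"{n}0.npz",p=p,d=d)
    c=get_calibration(n); print(n,{k:np.round(v,4).tolist() if not isinstance(v,str) else v for k,v in c.items()})
print(bot.grip_depth,bot.current_time(),bot.current_ee_rot())
E
```

```text
pics
scene {'mtx': [[524.4209, 0.0, 321.2163], [0.0, 524.4209, 236.4946], [0.0, 0.0, 1.0]], 'pose': [[0.3046, -0.7723, 0.5575, 1.1136], [0.9525, 0.2471, -0.1781, -0.3384], [-0.0003, 0.5853, 0.8108, 0.8524], [0.0, 0.0, 0.0, 1.0]]}
top {'mtx': [[469.9426, 0.0, 323.0425], [0.0, 469.9426, 239.3692], [0.0, 0.0, 1.0]], 'pose': [[-0.0252, 0.9907, -0.1336, 0.475], [-0.9994, -0.0279, -0.018, -0.1699], [-0.0216, 0.1331, 0.9909, 0.783], [0.0, 0.0, 0.0, 1.0]]}
0.1633 0.1 [[ 9.69687978e-01  2.44346026e-01 -4.95485326e-04]
 [ 2.44346501e-01 -9.69686836e-01  1.49243501e-03]
 [-1.15795035e-04 -1.56826639e-03 -9.99998764e-01]]
```

View pics/top0.png

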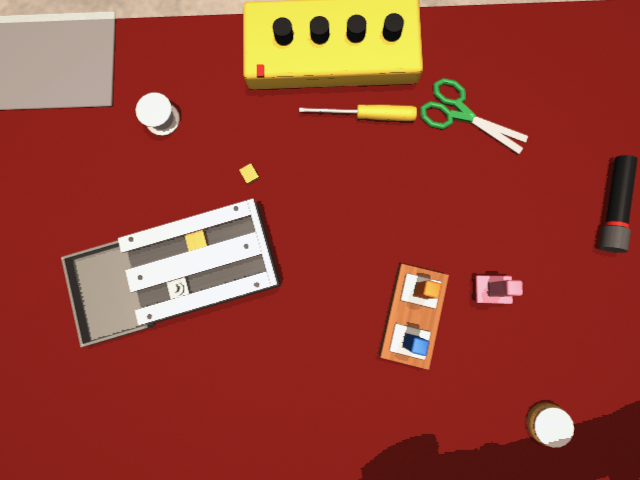

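View pics/scene0.png

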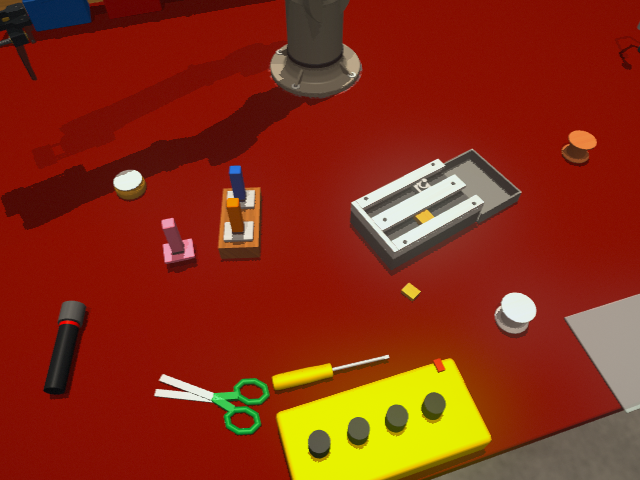

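The top view shows the plate with its open end at left, around (100,290). The brass offcut is in the upper slot at (196,240) and the T-nut in the lower slot at (178,288). The orange scraper is in the rack at (431,290), the blue twin at (415,345), the pink decoy at (500,290) and the small yellow decoy at (249,174). The scene view agrees: orange handle at (234,215), offcut at (425,216).

```bash
cat > h.py <<'E'
import cv2,numpy as np
from cell import bot,eoat,snapshot,get_calibration
def rays(n,c,uv):
    uv=np.asarray(uv,float).reshape(-1,2);K=c["mtx"]
    d=np.c_[(uv[:,0]-K[0][2])/K[0][0],-(uv[:,1]-K[1][2])/K[1][1],-np.ones(len(uv))]
    P=np.array(c["pose"]);return P[:3,3],d@P[:3,:3].T
def cast(n,c,uv,z):
    o,d=rays(n,c,uv);return o+d*((z-o[2])/d[:,2])[:,None]
def cloud(n,c,dep):
    v,u=np.mgrid[:480,:640];o,d=rays(n,c,np.c_[u.ravel(),v.ravel()])
    W=o+d*dep.ravel()[:,None];W[dep.ravel()==0]=np.nan;return W.reshape(480,640,3)
def biggest(m):
    k,l,s,_=cv2.connectedComponentsWithStats(m.astype(np.uint8));return l==1+np.argmax(s[1:,4])
def rect(P):
    (c,wh,a)=cv2.minAreaRect((P[:,:2]*1000).astype(np.float32));return np.round(c,1),np.round(wh,1),round(a,1)
def hsv(p):return cv2.cvtColor(p,cv2.COLOR_RGB2HSV)
E
cat > m.py <<'E'
from h import *
for n in ("top","scene"):
    f=np.load(n+"0.npz");p,d=f["p"],f["d"];c=get_calibration(n);W=cloud(n,c,d);H=hsv(p);z=W[...,2]
    boxs={"top":dict(plate=(60,190,285,350),rack=(375,255,455,375),orange=(395,265,450,310)),"scene":dict(plate=(340,140,530,275),rack=(210,160,268,265),orange=(215,190,255,245))}[n]
    def box(k):
        m=np.zeros((480,640),bool);a,b,e,g=boxs[k];m[b:g,a:e]=1;return m
    white=(H[...,1]<60)&(H[...,2]>120)
    pm=box("plate")&(z>.058)&(z<.07)&white
    print(n,"plate z",np.median(z[pm]),rect(cast(n,c,np.argwhere(pm)[:,::-1],.064)), rect(W[pm]))
    y=biggest(box("plate")&(H[...,0]>18)&(H[...,0]<32)&(H[...,1]>110)&(H[...,2]>100))
    print(" brass z",np.median(z[y]),y.sum(),rect(cast(n,c,np.argwhere(y)[:,::-1],.053)))
    o=box("orange")&(H[...,0]>8)&(H[...,0]<22)&(H[...,1]>190)&(H[...,2]>100)&(z>.06);o=biggest(o)
    zt=np.percentile(z[o],95);t=biggest(o&(z>zt-.006))
    print(" handle top z",zt,t.sum(),rect(cast(n,c,np.argwhere(t)[:,::-1],zt)),"mid-height pts mean",np.round(W[o].mean(0),4))
    fl=biggest(box("orange")&white); print(" flange z",np.median(z[fl]),rect(cast(n,c,np.argwhere(fl)[:,::-1],np.median(z[fl]))))
    b=biggest(box("rack")&(H[...,0]>100)&(H[...,0]<125)&(H[...,1]>150)&(z>.06));zb=np.percentile(z[b],95);t=biggest(b&(z>zb-.006));print(" blue top",zb,rect(cast(n,c,np.argwhere(t)[:,::-1],zb)))
    r=box("rack")&(H[...,0]>4)&(H[...,0]<18)&(H[...,1]>80)&(z>.02)&(z<.06); r=biggest(cv2.morphologyEx((r|(box("rack")&white&(z>.03))).astype(np.uint8),cv2.MORPH_OPEN,np.ones((3,3))))
    print(" rack z",np.median(z[r]),rect(W[r]))
E
python3 m.py
```

```text
top plate z 0.06368970451559836 (array([544.3,  39.1]), array([139.8, 219.5]), 15.0) (array([544.5,  39.9]), array([140.3, 221. ]), 14.9)
 brass z nan 296 (array([578.,  45.]), array([25.4, 29.9]), 15.8)
 handle top z 0.12733573136759152 31 (array([ 488.2, -298.2]), array([23.8, 11. ]), 20.7) mid-height pts mean [ 0.49   -0.2976  0.1002]
 flange z nan (array([nan, nan]), array([0., 0.]), 0.0)
 blue top 0.12961357294692008 (array([ 414.5, -284.9]), array([20.5, 20.2]), 72.7)
 rack z 0.03653545170570133 (array([ 451.6, -297.1]), array([ 76.8, 149.9]), 74.8)
scene plate z 0.06295028140664749 (array([551.3,  38.4]), array([142.1, 220.7]), 14.8) (array([548.3,  38.9]), array([142.9, 222.7]), 15.1)
 brass z nan 146 (array([578.1,  42.3]), array([22.3, 30.6]), 15.8)
 handle top z 0.12925527493278305 125 (array([ 498. , -307.8]), array([19.6, 24.8]), 77.6) mid-height pts mean [ 0.5011 -0.3081  0.1031]
 flange z nan (array([nan, nan]), array([0., 0.]), 0.0)
 blue top 0.12979401391330084 (array([ 420.1, -286.5]), array([20.7, 17.8]), 72.3)
 rack z 0.035737692775468344 (array([ 455.1, -296.9]), array([ 76.7, 157.5]), 74.8)
```

```bash
cat >> h.py <<'E'
def R(yaw):
    a=np.radians(yaw);  # tool y axis along plate/scraper y at this yaw, z down
    y=np.array([-np.sin(a),np.cos(a),0]);z=np.array([0,0,-1.]);return np.c_[np.cross(y,z),y,z]
def wsnap(name):
    c=get_calibration("wrist");p,d=snapshot("wrist");cv2.imwrite(f"pics/{name}.png",p[:,:,::-1])
    np.savez(name+".npz",p=p,d=d,mtx=c["mtx"],pose=c["pose"]);return c,p,d
def wcast(c,uv,z):
    uv=np.asarray(uv,float).reshape(-1,2);K=np.array(c["mtx"]);q=(uv-[K[0,2],K[1,2]])/[K[0,0],K[1,1]]
    t=np.linalg.norm(q,axis=1);s=np.sinc(t/np.pi);d=np.c_[q[:,0]*s,-q[:,1]*s,-np.cos(t)]
    P=np.array(c["pose"]);d=d@P[:3,:3].T;o=P[:3,3];return o+d*((z-o[2])/d[:,2])[:,None]
E
python3 - <<'E'
from h import *
r=R(-15)
for pos,yaw in (((.45,-.27,.44),-15),((.495,-.305,.40),-15),((.545,.04,.40),15),((.6,-.02,.25),15)):
    for k in (0,180): print(pos,yaw+k,np.round(q,0) if (q:=bot.ik(pos,R(yaw+k))) is not None else None)
bot.move_to((.44,-.29,.43),r); c,p,d=wsnap("w1")
bot.line_to((.50,-.31,.40),v=.2); wsnap("w2")
print(bot.current_time(),np.round(c["mtx"],1).tolist(),np.round(c["pose"],3).tolist())
a=cv2.imread("pics/w1.png");b=cv2.imread("pics/w2.png");cv2.imwrite("pics/w12.png",cv2.resize(np.hstack([a,b]),(800,300)))
E
```

```text
(0.45, -0.27, 0.44) -15 [ 56.  15. -37. 105.  10.  63.  90.]
(0.45, -0.27, 0.44) 165 [ 31.  12.  -7. 107.   2.  62. -82.]
(0.495, -0.305, 0.4) -15 [ 54.  23. -37. 101.  15.  62.  87.]
(0.495, -0.305, 0.4) 165 [ 29.  19.  -4. 102.   2.  59. -81.]
(0.545, 0.04, 0.4) 15 [ 40.  30. -67. 104.  30.  67.  68.]
(0.545, 0.04, 0.4) 195 [ 20.  20. -38. 105.  14.  60. -98.]
(0.6, -0.02, 0.25) 15 [ 42.  51. -68. 104.  53.  65.  60.]
(0.6, -0.02, 0.25) 195 [ 12.  32. -21. 106.  16.  45. -92.]
2.375 [[371.6, 0.0, 316.3], [0.0, 371.6, 237.8], [0.0, 0.0, 1.0]] [[0.261, -0.926, -0.271, 0.366], [0.965, 0.251, 0.074, -0.271], [-0.0, -0.281, 0.96, 0.411], [0.0, 0.0, 0.0, 1.0]]
```

View pics/w12.png

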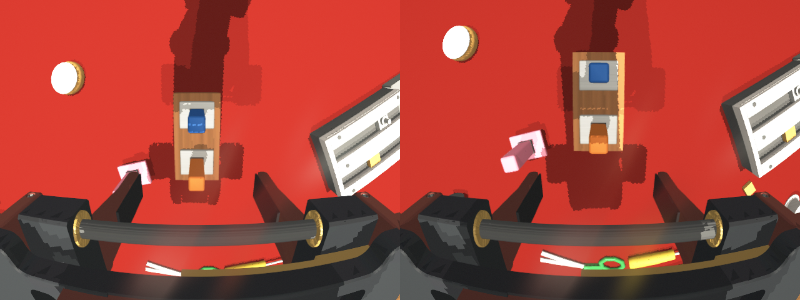

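The left panel (w1) and right panel (w2) both show the bright orange handle top, at about (315,294) and (317,232) in full-frame pixels. It is in the rack beside the blue handle, with the pink one to the left.

```bash
python3 - <<'E'
from h import *
for n in ("w1","w2"):
    f=np.load(n+".npz");p=f["p"];H=hsv(p)
    o=(H[...,0]>8)&(H[...,0]<22)&(H[...,1]>150)&(H[...,2]>200);o[330:]=0;o[:,:260]=0;o[:,380:]=0;o=biggest(o)
    uv=np.argwhere(o)[:,::-1];print(n,o.sum(),uv.min(0),uv.max(0),np.median(hsv(p)[o],0))
    for z in(.12,.129,.138):print(z,rect(wcast(f,uv,z)))
    w=(H[...,1]<70)&(H[...,2]>110);w[:, :270]=0;w[:,370:]=0;w[330:]=0
    w[:({"w1":232,"w2":168}[n])]=0; w=biggest(w);uv=np.argwhere(w)[:,::-1];print(" flange",w.sum(),uv.min(0),uv.max(0),rect(wcast(f,uv,.044)))
E
```

```text
w1 571 [301 283] [328 305] [ 14. 176. 252.]
0.12 (array([ 496.4, -308. ]), array([23.1, 21. ]), 74.9)
0.129 (array([ 492.4, -306.9]), array([22.3, 20.3]), 74.9)
0.138 (array([ 488.3, -305.8]), array([21.6, 19.7]), 74.9)
 flange 1481 [288 239] [341 278] (array([ 491.2, -307. ]), array([55.5, 43.5]), 74.9)
w2 753 [303 217] [332 245] [ 13. 186. 243.]
0.12 (array([ 494.6, -307.7]), array([21.3, 21.1]), 75.0)
0.129 (array([ 492.2, -307.1]), array([20.5, 20.4]), 75.0)
0.138 (array([ 489.8, -306.5]), array([19.8, 19.7]), 75.0)
 flange 1882 [287 183] [347 230] (array([ 491.8, -307.1]), array([55.6, 44.3]), 74.0)
```

```bash
python3 - <<'E'
from h import *
bot.move_to((.545,0.0,.45),R(195));wsnap("w3");bot.line_to((.50,.03,.42),v=.2);wsnap("w4")
print(bot.current_time())
for n in ("w3","w4"):
    f=np.load(n+".npz");p,d=f["p"],f["d"];H=hsv(p)
    y=(H[...,0]>18)&(H[...,0]<32)&(H[...,1]>110)&(H[...,2]>100)
    k,l,s,ce=cv2.connectedComponentsWithStats(y.astype(np.uint8))
    for i in range(1,k):
        if s[i,4]>60:print(n,s[i],rect(wcast(f,np.argwhere(l==i)[:,::-1],.053)))
a=cv2.imread("pics/w3.png");b=cv2.imread("pics/w4.png");cv2.imwrite("pics/w34.png",cv2.resize(np.hstack([a,b]),(800,300)))
E
```

```text
5.5
w3 [ 494    0  132   59 4201] (array([ 849.4, -245.4]), array([ 80. , 226.6]), 30.3)
w3 [ 536   51   62   50 1159] (array([ 780.9, -245.1]), array([99.6, 25.3]), 86.0)
w3 [368  66  23  16 273] (array([695.9, -25.6]), array([15.8, 22.2]), 18.2)
w3 [117 343  11  51 210] (array([259.9, 204.2]), array([93.3, 14.7]), 1.5)
w3 [505 344  12  50 182] (array([ 399.7, -321.4]), array([92.2, 15.1]), 27.4)
w4 [ 572    0   68   40 1562] (array([ 832.3, -251.2]), array([ 52.1, 132.1]), 32.3)
w4 [ 571   28   60   53 1152] (array([ 775.1, -239.1]), array([102.8,  27. ]), 85.9)
w4 [307 115  32  30 582] (array([579.5,  44.4]), array([27.2, 28.6]), 14.9)
w4 [606 311  14  15 116] (array([ 471.4, -407.8]), array([23.6, 18.2]), 73.4)
w4 [117 338  21  57 420] (array([247.9, 214.9]), array([95.2, 29.8]), 9.8)
w4 [131 338  12  13 103] (array([290.5, 197.3]), array([12.9, 23. ]), 82.3)
w4 [490 338  27  57 551] (array([ 374.7, -252.2]), array([103.2,  33.4]), 34.3)
w4 [ 393  392  198   47 2197] (array([ 290.9, -301.7]), array([ 33.3, 325.4]), 15.0)
w4 [307 431  50  11 355] (array([221.3, -66.2]), array([20.1, 63.7]), 14.2)
```

View pics/w34.png

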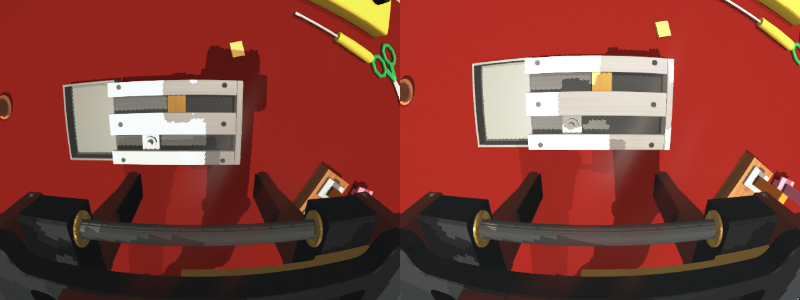

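The wrist views show the whole plate. The offcut is in the far slot at about (283,165) in w3 and (322,130) in w4 (full frame), and the T-nut is in the near slot.

```bash
python3 - <<'E'
from h import *
for n in ("w3","w4"):
    f=np.load(n+".npz");p,d=f["p"],f["d"];H=hsv(p);v,u=np.mgrid[:480,:640];uv=np.c_[u.ravel(),v.ravel()]
    W=wcast(f,uv,.064);P=f["pose"];cam=(np.c_[W,np.ones(len(W))]@np.linalg.inv(P).T)[:,2].reshape(480,640)
    a=np.radians(15);r=W[:,:2]-[.546,.039];L=(r@np.array([[np.cos(a),-np.sin(a)],[np.sin(a),np.cos(a)]])).reshape(480,640,2)*1000
    near=(abs(L[...,0])<80)&(abs(L[...,1])<122)
    m=near&(abs(-cam-d)<.006)&(H[...,1]<70)
    uvm=np.argwhere(m)[:,::-1];print(n,m.sum(),rect(wcast(f,uvm,.064)))
    # mouth edges of target slot: local x profile for local y in (30..90)
    for lo,hi in((30,90),(-85,-40)):
        s=near&(L[...,1]>lo)&(L[...,1]<hi)&(H[...,1]<90)
        x=L[...,0][s];g=abs(-cam-d)[s]<.006
        top=x[g];print("  bars",lo,[ (round(np.percentile(top[(top>q0)&(top<q1)],1),1),round(np.percentile(top[(top>q0)&(top<q1)],99),1)) for q0,q1 in((-80,-32),(-32,32),(32,80))])
    y=near&(H[...,0]>14)&(H[...,0]<32)&(H[...,1]>110)&(H[...,2]>60);y=biggest(y)
    print("  brass",rect(wcast(f,np.argwhere(y)[:,::-1],.053)))
E
```

```text
w3 18009 (array([547.1,  39.7]), array([140. , 220.5]), 15.0)
  bars 30 [(np.float64(-68.1), np.float64(-33.5)), (np.float64(-29.3), np.float64(19.9)), (np.float64(48.0), np.float64(71.0))]
  bars -85 [(np.float64(-68.6), np.float64(-44.3)), (np.float64(-15.8), np.float64(20.0)), (np.float64(46.9), np.float64(70.8))]
  brass (array([578.4,  43.8]), array([27.8, 29.8]), 14.2)
w4 22093 (array([547.8,  39.8]), array([138.9, 220.5]), 15.0)
  bars 30 [(np.float64(-67.5), np.float64(-33.7)), (np.float64(-29.9), np.float64(19.5)), (np.float64(47.0), np.float64(71.2))]
  bars -85 [(np.float64(-67.5), np.float64(-43.9)), (np.float64(-16.6), np.float64(18.6)), (np.float64(47.0), np.float64(71.1))]
  brass (array([579.2,  43.9]), array([28.2, 29.7]), 15.1)
```

```bash
cat >> h.py <<'E'
PC=np.array([.5473,.0397]);A=np.radians(15);G=bot.grip_depth
def pl(x,y,z):
    return np.r_[PC+x*np.array([np.cos(A),np.sin(A)])+y*np.array([-np.sin(A),np.cos(A)]),z]
def st(): print("t",round(bot.current_time(),2),"F",np.round(bot.current_wrist_force(),1),"w",round(bot.current_width(),4),"gf",round(bot.current_grip_force(),1),"p",np.round(bot.current_tool_pos(),4))
E
python3 - <<'E'
from h import *
eoat.grip(.06)
bot.move_to((.492,-.307,.37),R(165)); bot.line_to((.492,-.307,.100+G),v=.12);st()
eoat.grip(0.0,30);st()
bot.line_to((.492,-.307,.180+G),v=.1);bot.wait(.2);st()
bot.move_to(pl(.032,-.050,.215+G),R(195));bot.wait(.2);st();wsnap("w5");p,_=snapshot("scene");cv2.imwrite("pics/s5.png",p[:,:,::-1])
a=cv2.imread("pics/w5.png");b=cv2.imread("pics/s5.png");cv2.imwrite("pics/ws5.png",cv2.resize(np.hstack([a,b]),(800,300)))
E
```

```text
t 8.45 F [ 0.6  0.5 -0.6] w 0.0601 gf 0.0 p [ 0.4924 -0.3071  0.264 ]
t 9.12 F [-0.1  0.5  1.1] w 0.0217 gf 30.0 p [ 0.492  -0.307   0.2634]
t 10.28 F [-0.4  0.4 -2.6] w 0.0219 gf 30.0 p [ 0.4918 -0.3069  0.3426]
t 11.71 F [-0.   0.4 -2.5] w 0.0219 gf 30.0 p [ 0.5911 -0.0021  0.3781]
```

View pics/ws5.png

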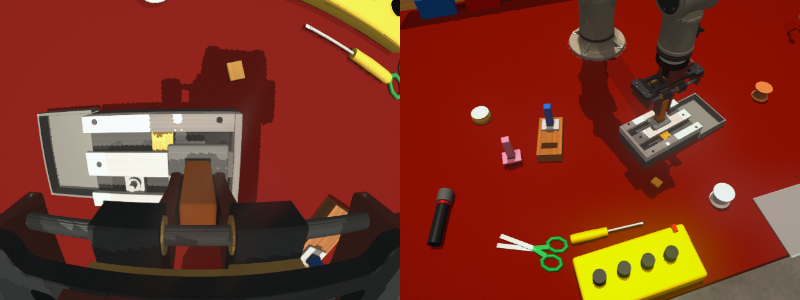

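The orange scraper is gripped and hangs over the closed-end side of the slot, with the offcut visible at (162,143) in the left panel. Next is lowering it.

```bash
python3 - <<'E'
from h import *
bot.line_to(pl(.032,-.050,.160+G),v=.12)
for z in np.arange(.154,.1275,-.004):
    bot.line_to(pl(.032,-.050,z+G),v=.04); F=bot.current_wrist_force()
    if F[2]>6: print("contact",z);break
st()
bot.line_to(pl(.032,-.050,.1290+G),v=.03) if F[2]<6 else 0
st();wsnap("w6");p,_=snapshot("scene")
a=cv2.imread("pics/w6.png");cv2.imwrite("pics/ws6.png",np.hstack([cv2.resize(a,(400,300)),cv2.resize(p[90:300,440:640,::-1][:150],(400,300))]))
E
```

```text
t 14.22 F [ 0.  -0.1 -2.1] w 0.0217 gf 30.0 p [ 5.91e-01 -3.00e-04  2.93e-01]
t 14.47 F [-0.3 -0.4 -1.9] w 0.0216 gf 30.0 p [ 5.912e-01 -3.000e-04  2.923e-01]
```

View pics/ws6.png

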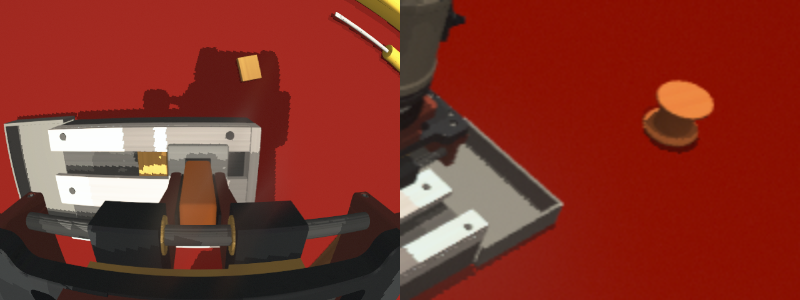

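The scraper's tongue is in the slot behind the offcut, which shows at (152,162). There is no contact force, so I'll push now.

```bash
python3 - <<'E'
from h import *
u=np.array([-np.sin(A),np.cos(A),0])
for y in np.r_[np.arange(-.035,.090,.0155),.094]:
    bot.line_to(pl(.032,y,.1285+G),v=.06);F=bot.current_wrist_force();print(round(y,3),round(F@u,1),round(F[2],1),end=" | ")
    if np.linalg.norm(F[:2])>25:print("STOP");break
st();wsnap("w7");p,_=snapshot("top")
a=cv2.imread("pics/w7.png");cv2.imwrite("pics/ws7.png",np.hstack([cv2.resize(a,(400,300)),cv2.resize(p[180:360,40:280,::-1],(400,300))]))
E
```

```text
-0.035 -0.8 -2.5 | -0.02 -1.2 -2.9 | -0.004 -0.3 -1.1 | 0.011 0.5 -2.0 | 0.027 0.6 -1.7 | 0.042 -0.9 -2.8 | 0.058 0.7 -1.7 | 0.074 0.8 -3.0 | 0.089 -0.1 -1.5 | 0.094 0.1 -2.2 | t 18.48 F [-0.2  0.  -2.2] w 0.0219 gf 30.0 p [0.5538 0.1391 0.2918]
```

View pics/ws7.png

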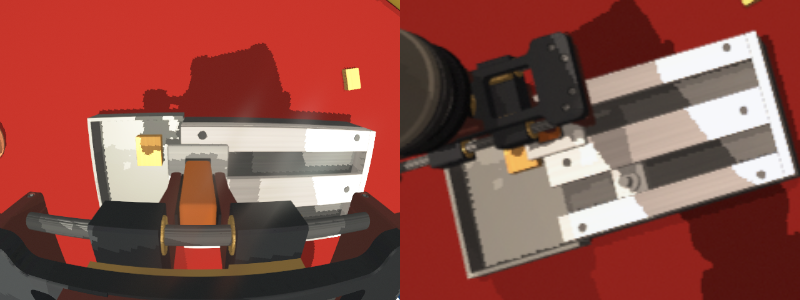

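The offcut is past the open end at (150,150) in the left panel. I'll check how high it sits in the tray.

```bash
python3 - <<'E'
from h import *
def chk():
    for n in ("top","scene"):
        p,d=snapshot(n);c=get_calibration(n);W=cloud(n,c,d);H=hsv(p);P=W[...,:2]-PC
        L=np.stack([P@[np.cos(A),np.sin(A)],P@[-np.sin(A),np.cos(A)]],-1)
        m=(H[...,0]>17)&(H[...,0]<32)&(H[...,1]>110)&(H[...,2]>90)&(abs(L[...,0])<.08)&(L[...,1]>.05)&(L[...,1]<.22)
        if m.sum()>10:
            m=biggest(m);print(n,m.sum(),"local min/max mm",np.round(np.percentile(L[m],[3,97],axis=0)*1000),"z",np.round(np.percentile(W[m][:,2],[3,50,97]),4))
chk()
bot.line_to(pl(.032,.060,.1285+G),v=.06);bot.wait(.2);chk();st()
for z in (.128,.1275,.127,.1265):
    bot.line_to(pl(.032,.060,z+G),v=.02);F=bot.current_wrist_force()
    if F[2]>0.5:break
print(z);st()
E
```

```text
top 125 local min/max mm [[ 13. 143.]
 [ 33. 166.]] z [0.014  0.0165 0.0191]
scene 62 local min/max mm [[ 30. 146.]
 [ 51. 166.]] z [0.0128 0.0157 0.019 ]
top 274 local min/max mm [[  0.  72.]
 [ 40. 165.]] z [0.0144 0.0168 0.1997]
scene 147 local min/max mm [[ 15. 109.]
 [ 55. 165.]] z [0.0112 0.0159 0.0615]
t 19.7 F [ 0.8 -0.2 -1.5] w 0.0219 gf 30.0 p [0.5626 0.1063 0.2918]
0.1275
t 20.2 F [-1.8 -0.4  5.3] w 0.0216 gf 30.0 p [0.5627 0.1061 0.2913]
```

The offcut lies flat in the tray with its top at about 17 mm. The scraper is seated, showing contact force, so I'll release it and retreat.

```bash
python3 - <<'E'
from h import *
eoat.grip(.06);st()
bot.line_to(pl(.032,.060,.25+G),v=.12);bot.line_to(pl(.0,-.15,.27+G),v=.25);bot.wait(.3);st()
p,_=snapshot("top");q,_=snapshot("scene")
cv2.imwrite("pics/f.png",np.hstack([cv2.resize(p[180:360,40:280,::-1],(400,300)),cv2.resize(q[120:285,330:550,::-1],(400,300))]))
E
```

```text
t 20.96 F [ 0.2  0.2 -0.3] w 0.06 gf 0.0 p [0.5627 0.1059 0.2908]
t 23.43 F [ 0.1 -0.1  0.5] w 0.0598 gf 0.0 p [ 0.5862 -0.1042  0.4333]
```

View pics/f.png

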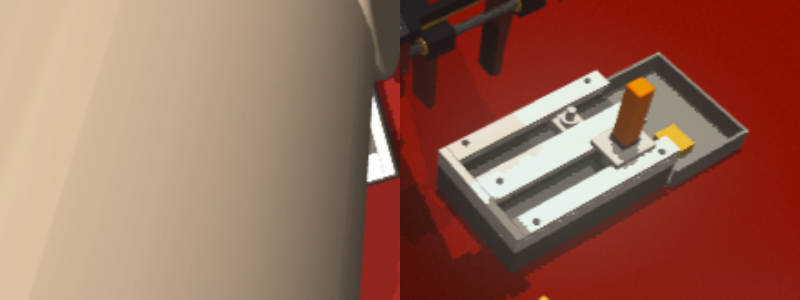

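The scene panel shows the scraper standing upright and seated at (630,125). The offcut is in the tray at (675,138) and the T-nut is still in its slot at (568,118).

```bash
python3 -c "
from cell import bot
print(bot.finish_job())"
```

```text
the job is handed in; nothing more can be done
None
```

I pushed the brass offcut out into the tray, left the orange scraper standing seated in the slot and the T-nut in its slot, and handed the job in at about 23.5 s.

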